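# Set the polariser ring to the red mark and press the lamp button

### The arm

A 6-joint arm with a two-finger parallel gripper is mounted at the origin on a cart in front of the work surface, level with it; the furniture and walls round the work are solid. World frame = base frame: x ahead of the robot, y to its left, z up, the work surface at z = 0. Lengths are in mm, angles in degrees, forces in N, time in s.
With the tool pointing down it reaches from about 400 to 925 mm from the base axis. Payload 12.5 kg.
Tool frame: the origin (TCP) lies midway between the tips of the shut fingers; the grasp point (between the pads) lies 19 mm behind it; z points along the fingers, y is the line along which they close (so a half turn about z gives the same grasp; the last joint's range is limited). The gripper opens to 95 mm and grips with 3 to 60 N. Pads are 20 mm wide; open, the fingers measure 119 mm over their backs; the gripper's body (75 mm by 180 mm) begins 59 mm behind the grasp point.
Start: joints at [62.303, 28.126, 89.318, -0, 62.55, -6.05], TCP at [230.533, 580.949, 214.661] pointing down, gripper open.
Joint ranges: [-177.58, 177.58], [-47.91, 125.51], [2.72, 160], [-65.01, 245.01], [3.68, 167.84], [-153.87, 153.87]. Speed limits (degrees/s): [127.2, 127.2, 159.86, 180, 180, 180].

### API

Orientations are given as a 3x3 rotation matrix whose columns are the frame's x, y, z axes.
In Python, from plant import status, optics, job gives the robot as it stands.
- The arm moves only by the tool arm_command, never from a script. Its argument "targets" is a list of rows, each a list of 3 entries, a list of its own where there are three numbers: the opening, from 0 (shut) to 1 (fully open), then the shift along the tool's x, y, z in mm, then the turn, a rotation vector about the tool's x, y, z in degrees. A call has 1 to 5 rows; each row shifts and turns the commanded pose from where the row before left it, along the tool's axes as they then stand; what a row does not reach is not made up. A row lasts 1/10 s, in which the tool goes at most 50 mm and 8.59 degrees, less where a joint would pass 70% of its speed; a pose out of reach is approached as far as the arm can. A call is refused whole if a number of a shift passes 50 or a number of a turn 8.59, either way. A call with a gripper value outside its range is refused whole. The fingers move at their own pace and stop on an object; "squeeze" is the grip in N (left out, the last holds). Time passes only in rows, so rows that do not move let the fingers close. It gives the time, the measured TCP pose, the force, the opening and the grip force at its end, in the units of the state.
- status.state(): the state, without advancing time (a new reading comes with each control period).
- optics.camera(name): name is "scene" or "top" or "wrist"; returns a dict with "frame" (400x640x3 uint8, red, green, blue), "z_map" (400x640 float32, mm along the optical axis (not along the pixel's ray), 0 where there is no reading), "K" (3x3 intrinsics, pixels), "R" (3x3) and "t" (3): a world point X has camera coordinates R X + t. Camera axes: x right, y down, z forward; pixel columns grow to the right and rows downward; lengths in mm; the calibration is good to about 2 mm. The wrist camera is an equidistant fisheye: a pixel r from the principal point sees the ray r / f radians off the axis. A picture is of the moment at which its call begins.
- job.job_done(): hands the job in; it is judged then, once.
The state is a dict: "t": time; "joint_pos": joint angles; "joint_velocities": joint speeds; "effort": joint torques, N m; "eef_pos": TCP position; "tcp_rot": TCP orientation; "wrist_force": force on the tool from outside, world axes, zero at the start; "moment": the same for the moment, N m; "finger_gap": finger opening in mm; "finger_force": force on a finger pad.
Only numpy, scipy, OpenCV 4.12 (cv2) and the standard library are available. Lean on these libraries where they do the work, as an engineer would, in place of code of your own. Each camera call takes 0.05 s, during which the arm holds its last target. There are 200 camera calls.

### The job

On the flat polarising viewer, push the orange lever round with a fingertip until the ring's white pointer lines up with the centre of the red mark on the scale (not the blue one). Then press the green lamp button fully down and let it come up again, leaving the ring set. Only push and press: do not pinch the lever or lift anything, and leave the jar, dish, timer and forceps where they are.

Things in the scene. Friction and masses are not known exactly. Their poses are not given: they have to be found in the camera images.
- viewer: Polarising viewer, fixed to the bench: grey square housing 244 x 244 mm, 22 mm high, with a round black scale plate (232 mm diameter, top at 30 mm) and the rotating aluminium ring on it. Origin at the centre of its underside, on the ring's axis; z up; its -x side is its front, roughly towards the robot; it may stand turned.
- ring_axis (a point): Point on the ring's vertical axis of rotation, at the height of the ring's top face (40 mm above the bench). The ring is 160 mm in diameter.
- polariser (a joint): Angle of the ring, rad, growing anticlockwise seen from above; at 0 the lever points along the viewer's -x. Turns from -2.2 to 2.2 between stops; stiff enough to stay where it is left (about 2 N at the lever starts it; more, up to some 5 N, when pushed fast), no spring.
- lever (a point): Centre of the upright orange lever on the ring: a block 18 mm radially, 16 mm along the arc, standing from 46 to 92 mm above the bench, its centre 71 mm from the axis. It turns with the ring. Axes are the ring's: -x radially outward, y along the arc. Push it against a side that faces along the arc. Below it is a dark foot of 30 x 18 mm, top at 46 mm.
- pointer (a point): Tip of the white pointer on the ring, 3 mm wide, 86 mm from the axis and 34 mm above the bench, on the lever's radius, just inside the scale's white ticks (every 5 degrees, longer every 10). Axes are the ring's: -x radially outward, y along the arc.
- red_mark: Red round mark, 12 mm diameter and 6 mm high, fixed on the scale plate about 103 to 107 mm from the axis; origin at the centre of its underside, 30 mm above the bench. It lies on the viewer's left (+y) or right (-y), the blue one on the other side.
- blue_mark: Blue round mark of the same size on the opposite side of the scale; not the one wanted.
- lamp_button (a joint): Travel of the green lamp button, m: 0 up, 0.006 fully down. It springs back; fully down takes 5 N.
- lamp_button_top (a point): Centre of the top of the green button (32 mm diameter), 62 mm above the bench when up. It sits in a round black collar (48 mm diameter, top at 52 mm) on a white box 60 x 60 x 40 mm that is fixed to the bench left or right of the viewer. It is pressed straight down.
- jar: Small jar with a red lid, 50 mm diameter, 55 mm high, loose, on the other side of the viewer from the button. Origin at the centre of its underside.
- dish: Petri dish with a pink fill, 94 mm diameter, 16 mm high, loose, on the bench right of the viewer. Origin at the centre of its underside.
- bulb_timer: White bench timer 62 x 62 mm, 20 mm high, loose, on the bench left of the viewer. Origin at the centre of its underside.
- tweezers: Steel forceps 129 mm long, 8 mm high, loose, lying in front of the viewer. Origin at the centre of the underside.
There are look-alikes about, which are no part of the job. There is more than one size of the part that bears lamp_button; the job needs the middle-sized.

How it is judged:
By the outcome, as a careful person would: the job done as asked, in the order asked, and still so for the second after the job is handed in, with the robot touching nothing.
It also fails if it takes over 54 s, if anything falls off the work surface, if the arm or the gripper's body presses on something with over 40 N, if the wrist force passes 120 N, or if a joint passes its speed limit or range.

## Working session

There is one attempt and no reset: what is moved stays moved. The work goes in short steps, Python scripts to look and compute and a tool call to move; the robot and the scene stay as the last step left them, time stands still between calls to the robot, and variables do not carry over. Pictures are saved under pics/ and viewed, at most 12 in all, crops included, and the job is handed in when it is done.

Besides the shell and the picture viewer there is one more tool, called after "Call:" by a JSON object that holds its "api" and its "payload", one argument or row to a line. arm_command: Moves the arm, as the interface text tells. Its arguments: {"type":"object","properties":{"targets":{"type":"array"},"squeeze":{"type":"number"}},"required":["targets"]}

```bash
mkdir -p pics; cat > h.py <<'E'
import numpy as np, cv2
from plant import status, optics, job
def cam(n):
    c=optics.camera(n); np.savez(f'{n}.npz',**c); return c
def load(n): return dict(np.load(f'{n}.npz'))
def ray(c,u,v,z):  # pinhole pixel -> world on plane z
    d=c['R'].T@np.linalg.solve(c['K'],[u,v,1.]); o=-c['R'].T@c['t']
    return o+d*(z-o[2])/d[2]
def proj(c,X):
    p=c['K']@(c['R']@np.array(X,float)+c['t']); return p[:2]/p[2]
E
python3 - <<'E'
from h import *
s=status.state(); print(s['t'],s['eef_pos'],s['tcp_rot'],s['wrist_force'])
for n in('top','scene'):
    c=cam(n); cv2.imwrite(f'pics/{n}.png',cv2.cvtColor(c['frame'],cv2.COLOR_RGB2BGR)); print(n,c['K'].round(1),(-c['R'].T@c['t']).round())
E
```

```text
0.0 [230.39742122 580.71267631 214.046548  ] [[-9.29482910e-01  3.68864792e-01 -5.34184467e-04]
 [ 3.68865160e-01  9.29482355e-01 -1.02267603e-03]
 [ 1.19285856e-04 -1.14760193e-03 -9.99999334e-01]] [-0.12339463  0.22449004 -0.15090673]
top [[419.6   0.  318.9]
 [  0.  419.6 199.6]
 [  0.    0.    1. ]] [ 458.  -36. 1006.]
scene [[454.3   0.  324.1]
 [  0.  454.3 192.8]
 [  0.    0.    1. ]] [  31. -645.  848.]
```

View pics/top.png

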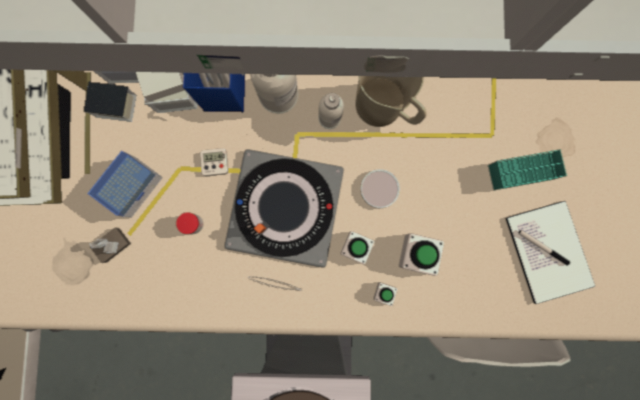

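View pics/scene.png

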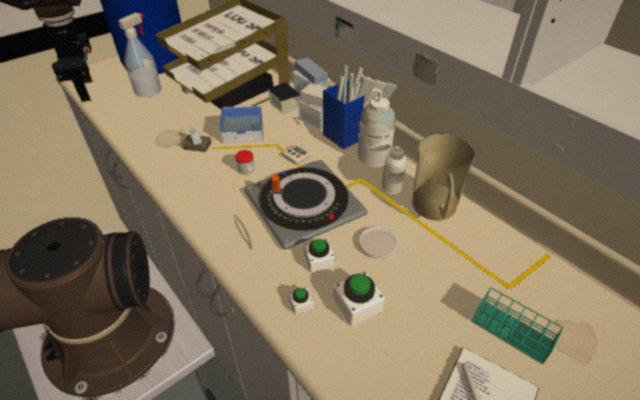

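Top view: viewer centred near (284,207), orange lever at about (261,228), red mark at (329,206), blue mark at (240,202). The three green-button boxes are at (358,247), (424,254) and (386,294). The one at (358,247) looks middle-sized, so I'll measure all three and check with a crop.

```bash
python3 - <<'E'
from h import *
c=load('top'); f=c['frame']; hsv=cv2.cvtColor(f,cv2.COLOR_RGB2HSV)
def blobs(lo,hi,box,z,name,mn=4):
    m=cv2.inRange(hsv,lo,hi); k=np.zeros_like(m); x0,y0,x1,y1=box; k[y0:y1,x0:x1]=m[y0:y1,x0:x1]
    n,_,st,ce=cv2.connectedComponentsWithStats(k)
    for i in range(1,n):
        if st[i,4]>=mn: print(name,st[i],ce[i].round(1),ray(c,*ce[i],z)[:2].round(1))
V=(225,145,345,270)
blobs((0,150,120),(6,255,255),V,36,'red');blobs((174,150,120),(180,255,255),V,36,'red2')
blobs((105,120,80),(125,255,255),V,36,'blue')
blobs((7,150,130),(18,255,255),V,92,'orange')
blobs((55,120,50),(80,255,255),(340,225,450,310),62,'green',20)
blobs((0,0,190),(180,45,255),(335,225,450,310),40,'white',60)
# plate: black disc contour; housing
g=cv2.cvtColor(f,cv2.COLOR_RGB2GRAY)
m=((g<48)*255).astype(np.uint8); k=np.zeros_like(m);k[145:270,225:345]=m[145:270,225:345]
cs,_=cv2.findContours(k,cv2.RETR_EXTERNAL,cv2.CHAIN_APPROX_NONE)
q=max(cs,key=cv2.contourArea); e=cv2.fitEllipse(cv2.convexHull(q)); print(e,ray(c,*e[0],30).round(1), 'diam',e[1][0]*(c['t'][2]-30)/419.6)
a=cv2.resize(f[140:275,225:350],None,fx=5,fy=5,interpolation=cv2.INTER_CUBIC)[:600]
b=cv2.resize(f[225:310,335:450],None,fx=5,fy=5,interpolation=cv2.INTER_CUBIC)
cv2.imwrite('pics/v.png',a[:,:,::-1]);cv2.imwrite('pics/b.png',b[:,:,::-1])
E
```

```text
red [327 204   5   5  20] [329.  205.9] [543.7 -55.8]
blue [237 199   6   6  26] [239.3 201.5] [549.9 152.7]
orange [255 224  10   9  56] [259.2 227.8] [488.1  96.3]
green [351 241  15  14 168] [358.1 247.4] [ 449.7 -122.1]
green [416 245  21  20 326] [426.1 254.6] [ 436.7 -273.8]
green [382 290  10  11  87] [386.4 294.8] [ 346.8 -185.7]
white [349 231  25  19  95] [362.  238.4] [ 470.1 -132.7]
white [409 234  35  24 165] [428.2 241.2] [ 466.6 -284.4]
white [418 259  23  16  86] [432.4 269. ] [ 403.8 -293.5]
((283.3877868652344, 207.28651428222656), (96.64745330810547, 97.74638366699219), 53.3508415222168) [538.9  50.4  30. ] diam 212.87045166146305
```

View pics/v.png

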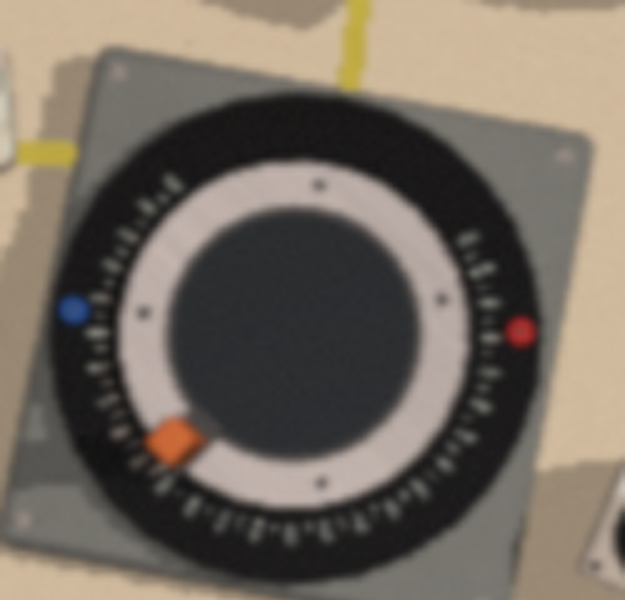

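View pics/b.png

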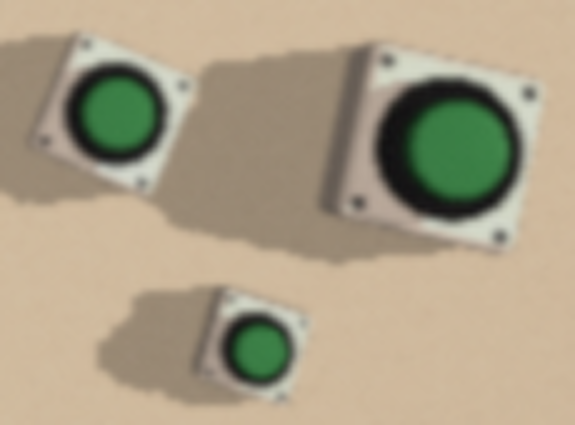

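The boxes' green caps measure about 33 mm at (358,247), 47 mm at (424,254) and 24 mm at (386,294). The stated cap is 32 mm, and the crop confirms the one at (358,247) is middle-sized. The ring axis is near (538.7,49.8). The lever sits at 137° in world angle and red at -87°, so the push is about +135° anticlockwise. Next I plan the approach behind the lever.

```bash
cat >> h.py <<'E'
from scipy.spatial.transform import Rotation as Ro
def plan(p,yaw,n):
    """rows (rounded) from measured pose to p, tool down with tool-x at yaw, even steps"""
    s=status.state(); P=np.array(s['eef_pos']);R=np.array(s['tcp_rot'])
    y=np.radians(yaw); G=np.array([[np.cos(y),np.sin(y),0],[np.sin(y),-np.cos(y),0],[0,0,-1]]).T
    G=np.array([[np.cos(y),np.sin(y),0],[np.sin(y),-np.cos(y),0],[0,0,-1.]])
    w=Ro.from_matrix(R.T@G).as_rotvec()/n; d=(np.array(p)-P)/n
    for i in range(n):
        sh=(R.T@d).round(1); tr=np.degrees(w).round(2); print([0,sh.tolist(),tr.tolist()])
        R=R@Ro.from_rotvec(w).as_matrix()
E
python3 -c "
from h import *
plan([508,121.5,150],47.4,15)"
```

```text
[0, [-28.5, -21.6, 4.3], [-0.0, 0.0, 7.4]]
[0, [-31.0, -17.8, 4.3], [-0.0, 0.0, 7.4]]
[0, [-33.1, -13.6, 4.3], [-0.0, 0.0, 7.4]]
[0, [-34.6, -9.3, 4.3], [-0.0, 0.0, 7.4]]
[0, [-35.5, -4.7, 4.3], [-0.0, 0.0, 7.4]]
[0, [-35.8, -0.1, 4.3], [-0.0, 0.0, 7.4]]
[0, [-35.5, 4.5, 4.3], [-0.0, 0.0, 7.4]]
[0, [-34.6, 9.0, 4.3], [-0.0, 0.0, 7.4]]
[0, [-33.2, 13.4, 4.3], [-0.0, 0.0, 7.4]]
[0, [-31.2, 17.5, 4.3], [-0.0, 0.0, 7.4]]
[0, [-28.7, 21.4, 4.3], [-0.0, 0.0, 7.4]]
[0, [-25.7, 24.9, 4.3], [-0.0, 0.0, 7.4]]
[0, [-22.2, 28.0, 4.3], [-0.0, 0.0, 7.4]]
[0, [-18.4, 30.6, 4.3], [-0.0, 0.0, 7.4]]
[0, [-14.3, 32.8, 4.3], [-0.0, 0.0, 7.4]]
```

Call:
{"api": "arm_command", "payload": {
  "targets": [
    [0, [-28.5, -21.6, 4.3], [0, 0, 7.4]],
    [0, [-31, -17.8, 4.3], [0, 0, 7.4]],
    [0, [-33.1, -13.6, 4.3], [0, 0, 7.4]],
    [0, [-34.6, -9.3, 4.3], [0, 0, 7.4]],
    [0, [-35.5, -4.7, 4.3], [0, 0, 7.4]]
  ]
}}

```text
t: 0.6
eef_pos: [323.5, 426.5, 192.8]
tcp_rot: [[-0.516, 0.857, -0.0], [0.857, 0.516, -0.0], [-0.0, -0.0, -1.0]]
wrist_force: [-0.1, 0.2, 0.6]
finger_gap: 60.2
finger_force: 0.0
```

Call:
{"api": "arm_command", "payload": {
  "targets": [
    [0, [-35.8, 0, 4.3], [0, 0, 7.4]],
    [0, [-35.5, 4.5, 4.3], [0, 0, 7.4]],
    [0, [-34.6, 9, 4.3], [0, 0, 7.4]],
    [0, [-33.2, 13.4, 4.3], [0, 0, 7.4]],
    [0, [-31.2, 17.5, 4.3], [0, 0, 7.4]]
  ]
}}

```text
t: 1.1
eef_pos: [416.2, 273.4, 171.4]
tcp_rot: [[0.104, 0.995, -0.0], [0.995, -0.104, -0.0], [-0.0, -0.0, -1.0]]
wrist_force: [0.6, -0.7, 0.5]
finger_gap: 20.4
finger_force: 0.0
```

Call:
{"api": "arm_command", "payload": {
  "targets": [
    [0, [-28.7, 21.4, 4.3], [0, 0, 7.4]],
    [0, [-25.7, 24.9, 4.3], [0, 0, 7.4]],
    [0, [-22.2, 28, 4.3], [0, 0, 7.4]],
    [0, [-18.4, 30.6, 4.3], [0, 0, 7.4]],
    [0, [-14.3, 32.8, 4.3], [0, 0, 7.4]]
  ]
}}

```text
t: 1.6
eef_pos: [508.6, 120.3, 149.8]
tcp_rot: [[0.681, 0.732, -0.0], [0.732, -0.681, 0.0], [-0.0, -0.0, -1.0]]
wrist_force: [0.2, 0.1, -0.2]
finger_gap: 0.8
finger_force: 0.0
```

```bash
python3 - <<'E'
from h import *
c=cam('wrist'); cv2.imwrite('pics/w.png',c['frame'][:,:,::-1]); s=status.state(); print(s['t'],s['eef_pos'],s['finger_gap'],s['joint_pos'],s['wrist_force']);print(c['K'].round(1),(-c['R'].T@c['t']).round())
plan([508,121.5,58],47.4,5)
E
```

```text
1.65 [511.0215908  117.00690402 149.21340437] 0.6952353963782589 [ 5.69774976e+00  2.47054517e+01  1.07641186e+02 -5.86914956e-02
  4.76264178e+01  4.92502172e+01] [ 1.18976121 -3.48332241 -0.1009717 ]
[[309.7   0.  317.5]
 [  0.  309.7 201.9]
 [  0.    0.    1. ]] [561. 176. 321.]
[0, [0.2, -1.1, 18.2], [0.01, 0.0, -0.18]]
[0, [0.2, -1.1, 18.2], [0.01, 0.0, -0.18]]
[0, [0.2, -1.1, 18.2], [0.01, 0.0, -0.18]]
[0, [0.2, -1.1, 18.2], [0.01, 0.0, -0.18]]
[0, [0.2, -1.1, 18.2], [0.01, 0.0, -0.18]]
```

View pics/w.png

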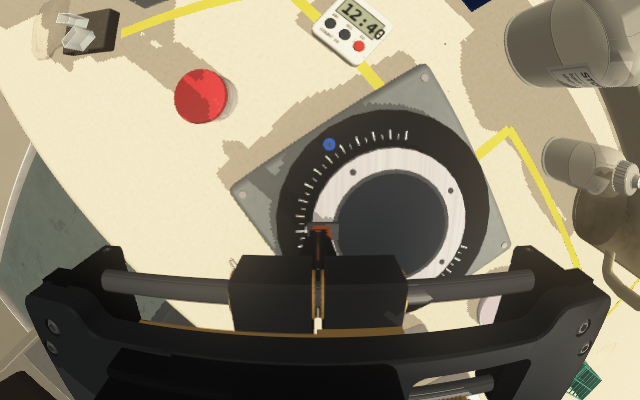

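Wrist view: the shut fingertips at about (318,232) sit on the anticlockwise-push side of the lever, which is just hidden behind them. The blue mark at (329,145) and the jar and timer are clear. Descending.

Call:
{"api": "arm_command", "payload": {
  "targets": [
    [0, [0, 0, 0], [0, 0, 0]],
    [0, [0, 0, 23], [0, 0, 0]],
    [0, [0, 0, 23], [0, 0, 0]],
    [0, [0, 0, 23], [0, 0, 0]],
    [0, [0, 0, 23], [0, 0, 0]]
  ]
}}

```text
t: 2.15
eef_pos: [507.5, 122.6, 57.5]
tcp_rot: [[0.676, 0.737, 0.0], [0.737, -0.676, 0.0], [0.0, -0.0, -1.0]]
wrist_force: [-0.5, -0.2, -0.7]
finger_gap: 0.0
finger_force: 0.0
```

Call:
{"api": "arm_command", "payload": {
  "targets": [
    [0, [0, 0, 0], [0, 0, 0]],
    [0, [0, 0, 0], [0, 0, 0]]
  ]
}}

```text
t: 2.35
eef_pos: [507.8, 122.3, 58.5]
tcp_rot: [[0.676, 0.737, -0.001], [0.737, -0.676, 0.0], [-0.0, -0.001, -1.0]]
wrist_force: [0.5, 0.7, 1.2]
finger_gap: 0.3
finger_force: 0.0
```

Call:
{"api": "arm_command", "payload": {
  "targets": [
    [0, [-5, 0, 0], [0, 0, 0]],
    [0, [-5, 0, 0], [0, 0, 0]],
    [0, [-4, 0, 0], [0, 0, 0]],
    [0, [-6.3, -1.3, 0], [0, 0, -5]],
    [0, [-6.3, -1.3, 0], [0, 0, -5]]
  ]
}}

```text
t: 2.85
eef_pos: [489.0, 103.6, 59.0]
tcp_rot: [[0.537, 0.844, 0.003], [0.844, -0.537, 0.001], [0.002, 0.002, -1.0]]
wrist_force: [2.4, 5.8, 1.6]
finger_gap: 0.5
finger_force: 3.0
```

Call:
{"api": "arm_command", "payload": {
  "targets": [
    [0, [-6.25, -1.3, 0], [0, 0, -5]],
    [0, [-6.25, -1.3, 0], [0, 0, -5]],
    [0, [-6.25, -1.3, 0], [0, 0, -5]],
    [0, [-6.25, -1.3, 0], [0, 0, -5]],
    [0, [-6.25, -1.3, 0], [0, 0, -5]]
  ]
}}

```text
t: 3.35
eef_pos: [470.8, 77.3, 58.9]
tcp_rot: [[0.13, 0.992, 0.002], [0.992, -0.13, 0.001], [0.001, 0.002, -1.0]]
wrist_force: [0.9, 4.2, 2.9]
finger_gap: 0.2
finger_force: 2.7
```

```bash
python3 - <<'E'
from h import *
c=cam('top'); cv2.imwrite('pics/t2.png',cv2.resize(c['frame'][130:290,200:400],None,fx=3,fy=3,interpolation=cv2.INTER_CUBIC)[:,:,::-1]); s=status.state(); print(s['t'],s['eef_pos'],s['wrist_force'])
A=np.array([538.7,49.8]);d=np.array(s['eef_pos'])[:2]-A;print(np.hypot(*d),np.degrees(np.arctan2(d[1],d[0]))%360, np.degrees(np.arctan2(s['tcp_rot'][1][0],s['tcp_rot'][0][0])))
E
```

```text
3.4 [470.4703782   76.64171998  58.8663162 ] [0.97264927 0.87330399 0.53352782]
73.31956916419706 158.5251879909515 82.84093388805755
```

View pics/t2.png

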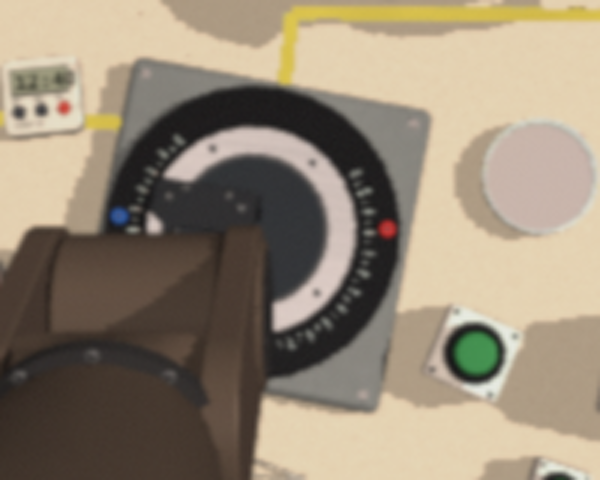

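Top view: the arm covers the lever, but the ring's screws, such as the one at (212,148), have moved round by about 35°. Continuing.

Call:
{"api": "arm_command", "payload": {
  "targets": [
    [0, [-6.25, -1.3, 0], [0, 0, -5]],
    [0, [-6.25, -1.3, 0], [0, 0, -5]],
    [0, [-6.25, -1.3, 0], [0, 0, -5]],
    [0, [-6.25, -1.3, 0], [0, 0, -5]],
    [0, [-6.25, -1.3, 0], [0, 0, -5]]
  ]
}}

```text
t: 3.9
eef_pos: [464.9, 46.1, 58.6]
tcp_rot: [[-0.3, 0.954, -0.0], [0.954, 0.3, 0.0], [0.001, -0.0, -1.0]]
wrist_force: [-2.6, 4.6, 3.0]
finger_gap: 0.3
finger_force: 2.6
```

Call:
{"api": "arm_command", "payload": {
  "targets": [
    [0, [-6.25, -1.3, 0], [0, 0, -5]],
    [0, [-6.25, -1.3, 0], [0, 0, -5]],
    [0, [-6.25, -1.3, 0], [0, 0, -5]],
    [0, [-6.25, -1.3, 0], [0, 0, -5]],
    [0, [-6.25, -1.3, 0], [0, 0, -5]]
  ]
}}

```text
t: 4.4
eef_pos: [472.4, 15.5, 58.3]
tcp_rot: [[-0.675, 0.738, -0.003], [0.738, 0.675, 0.0], [0.002, -0.002, -1.0]]
wrist_force: [-6.0, 1.9, 3.0]
finger_gap: 0.7
finger_force: 2.7
```

Call:
{"api": "arm_command", "payload": {
  "targets": [
    [0, [-6.25, -1.3, 0], [0, 0, -5]],
    [0, [-6.25, -1.3, 0], [0, 0, -5]],
    [0, [-6.25, -1.3, 0], [0, 0, -5]],
    [0, [-6.25, -1.3, 0], [0, 0, -5]],
    [0, [-6.25, -1.3, 0], [0, 0, -5]]
  ]
}}

```text
t: 4.9
eef_pos: [492.7, -8.7, 58.0]
tcp_rot: [[-0.924, 0.384, -0.004], [0.384, 0.924, 0.0], [0.004, -0.001, -1.0]]
wrist_force: [-7.2, -2.0, 0.9]
finger_gap: 0.4
finger_force: 2.8
```

Call:
{"api": "arm_command", "payload": {
  "targets": [
    [0, [-6.25, -1.3, 0], [0, 0, -5]],
    [0, [-6.25, -1.3, 0], [0, 0, -5]],
    [0, [0, 0, 0], [0, 0, 0]],
    [0, [0, 0, 0], [0, 0, 0]]
  ]
}}

```text
t: 5.3
eef_pos: [505.2, -15.4, 58.3]
tcp_rot: [[-0.975, 0.222, 0.0], [0.222, 0.975, 0.0], [-0.0, 0.0, -1.0]]
wrist_force: [-1.8, -0.0, -0.0]
finger_gap: 0.5
finger_force: 0.5
```

```bash
python3 - <<'E'
from h import *
c=cam('top'); w=cam('wrist')
a=cv2.resize(c['frame'][130:290,210:370],(480,480),interpolation=cv2.INTER_CUBIC); b=cv2.resize(w['frame'][80:300,180:480],None,fx=1,fy=1)
o=np.zeros((480,800,3),np.uint8);o[:,:480]=a;o[:220,490:790]=b
cv2.imwrite('pics/t3.png',o[:,:,::-1]); s=status.state(); print(s['t'],s['eef_pos'],s['wrist_force'],s['joint_pos'])
A=np.array([538.7,49.8]);d=np.array(s['eef_pos'])[:2]-A;print(np.hypot(*d),np.degrees(np.arctan2(d[1],d[0]))%360, np.degrees(np.arctan2(s['tcp_rot'][1][0],s['tcp_rot'][0][0])))
E
```

```text
5.4 [505.24080485 -15.21362989  58.27936071] [-2.23282573 -0.56560542 -0.0522015 ] [-9.21751209e+00  3.17279296e+01  1.14516459e+02  5.21652307e-03
  3.37503776e+01 -8.64575041e+01]
73.11832746871342 242.76743300068065 167.2356546080076
```

View pics/t3.png

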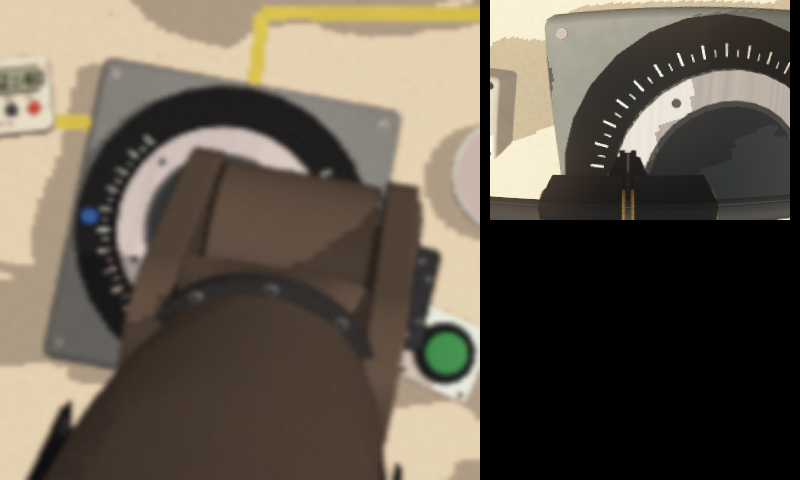

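The tool puts the lever at about 257°, and red is at about 272.7°. I push 12° more, then back off and look.

Call:
{"api": "arm_command", "payload": {
  "targets": [
    [0, [-5, -1.1, 0], [0, 0, -4]],
    [0, [-5, -1.1, 0], [0, 0, -4]],
    [0, [-5, -1.1, 0], [0, 0, -4]],
    [0, [0, 0, 0], [0, 0, 0]],
    [0, [0, 0, 0], [0, 0, 0]]
  ]
}}

```text
t: 5.9
eef_pos: [519.9, -20.6, 58.3]
tcp_rot: [[-1.0, 0.014, 0.001], [0.014, 1.0, 0.0], [-0.001, 0.0, -1.0]]
wrist_force: [0.1, -0.4, -0.2]
finger_gap: 0.5
finger_force: 0.0
```

Call:
{"api": "arm_command", "payload": {
  "targets": [
    [0, [10, 0, 0], [0, 0, 0]],
    [0, [5, 0, -25], [0, 0, 0]],
    [0, [0, 0, -40], [0, 0, 0]],
    [0, [0, 0, -35], [0, 0, 0]],
    [0, [0, 0, 0], [0, 0, 0]]
  ]
}}

```text
t: 6.4
eef_pos: [505.8, -20.6, 162.0]
tcp_rot: [[-1.0, 0.012, 0.007], [0.012, 1.0, -0.001], [-0.007, -0.001, -1.0]]
wrist_force: [1.5, -0.5, -0.9]
finger_gap: 0.3
finger_force: 0.0
```

```bash
python3 - <<'E'
from h import *
s=status.state(); print(s['t'],s['eef_pos'],s['wrist_force'],s['joint_pos'][5],np.degrees(np.arctan2(s['tcp_rot'][1][0],s['tcp_rot'][0][0])))
plan([440,-125,158],179.2,4)
E
```

```text
6.4 [505.77584064 -20.62130498 162.02744565] [ 1.52602435 -0.48180923 -0.89136181] -99.12830712268772 179.3018440199845
[0, [16.1, -26.3, 0.9], [-0.01, 0.1, 0.03]]
[0, [16.1, -26.3, 0.9], [-0.01, 0.1, 0.03]]
[0, [16.1, -26.3, 1.0], [-0.01, 0.1, 0.03]]
[0, [16.1, -26.3, 1.0], [-0.01, 0.1, 0.03]]
```

Call:
{"api": "arm_command", "payload": {
  "targets": [
    [0, [16, -26, 0], [0, 0, 0]],
    [0, [16, -26, 0], [0, 0, 0]],
    [0, [16, -26, 0], [0, 0, 0]],
    [0, [16, -26, 0], [0, 0, 0]],
    [0, [0, 0, 0], [0, 0, 0]]
  ]
}}

```text
t: 6.9
eef_pos: [437.5, -125.3, 157.4]
tcp_rot: [[-1.0, 0.015, -0.001], [0.015, 1.0, 0.0], [0.001, 0.0, -1.0]]
wrist_force: [-0.1, 0.2, 0.5]
finger_gap: 0.2
finger_force: 0.0
```

```bash
python3 - <<'E'
from h import *
c=cam('top'); sc=cam('scene'); w=cam('wrist')
o=np.zeros((600,800,3),np.uint8)
o[:390,:390]=cv2.resize(c['frame'][145:275,225:355],(390,390),interpolation=cv2.INTER_CUBIC)
o[:280,400:800]=cv2.resize(sc['frame'][160:244,240:360],(400,280),interpolation=cv2.INTER_CUBIC)
o[290:600,400:800]=cv2.resize(w['frame'],(400,310)) 
cv2.imwrite('pics/t4.png',o[:,:,::-1]); s=status.state(); print(s['t'],s['eef_pos'])
E
```

```text
7.05 [ 439.35752044 -123.50698686  157.7290701 ]
```

View pics/t4.png

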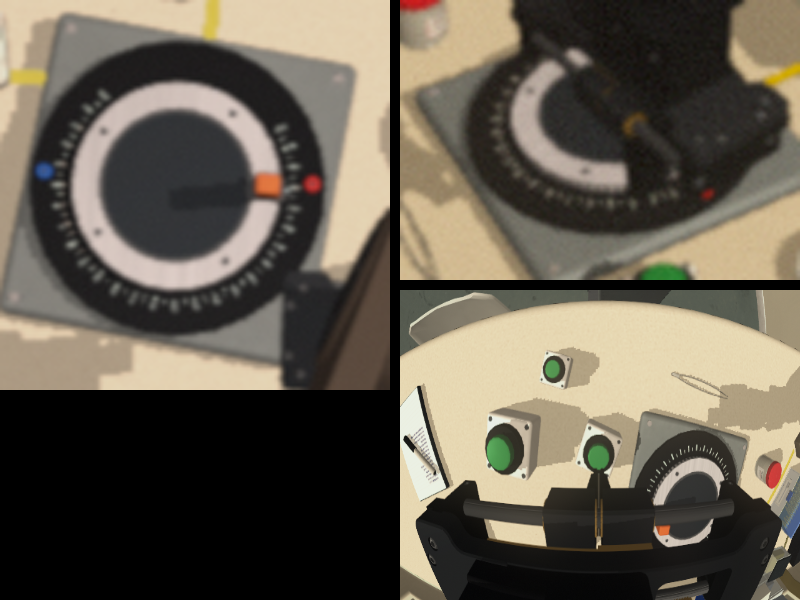

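The lever at crop (267,186) is nearly in line with the axis at (177,185) and the red mark at (313,184); the wrist fingertip is over the middle-sized button. I measure the remaining angle and plan a close wrist look.

```bash
python3 - <<'E'
from h import *
c=load('top'); f=c['frame']; hsv=cv2.cvtColor(f,cv2.COLOR_RGB2HSV)
m=cv2.inRange(hsv,(7,150,130),(18,255,255)); n,_,st,ce=cv2.connectedComponentsWithStats(m)
A=np.array([538.7,49.8])
ang=lambda p:np.degrees(np.arctan2(*(p[:2]-A)[::-1]))%360
for i in range(1,n):
    if st[i,4]>20: print(st[i],ce[i]); p=ray(c,*ce[i],92); print(p,ang(p),np.hypot(*(p[:2]-A)))
ys,xs=np.where(m[195:220,300:330]>0); v=hsv[195:220,300:330,2]
for y in range(203,213): print(y,hsv[y,306:324,2],hsv[y,306:324,0].tolist() if 0 else '')
print(ang(ray(c,329,205.9,36)))
plan([622,-60,165],179.2,5)
E
```

```text
[310 203   8   7  48] [313.60416667 206.35416667]
[537.1301355 -21.0981492  92.       ] 268.73153367491716 70.91552745576118
203 [ 56  67  92 133 169 198 212 213 212 213 208 184 131  69  38  46  57  51] 
204 [ 49  64  80 110 162 205 221 223 222 222 221 206 154  87  51  57  65  54] 
205 [ 43  57  68  98 160 207 222 224 224 224 223 214 164  98  56  48  50  44] 
206 [ 43  53  63  96 160 206 222 224 224 224 224 214 164 100  64  66  78  78] 
207 [ 46  54  63  96 161 207 222 223 224 224 223 210 161 107  96 107 122 123] 
208 [ 46  55  63  93 151 192 209 213 216 217 215 201 155 118 120 112  97  91] 
209 [ 45  54  61  77 115 142 155 161 169 174 178 169 134 103  95  80  61  49] 
210 [ 44  54  61  69  82  89  91  96 104 109 116 121 107  87  69  64  62  49] 
211 [ 44  53  75 101 116 118 115 113 111 103 100  98  87  71  55  48  49  41] 
212 [ 49  72 116 162 183 187 186 184 178 166 148 115  74  50  41  43  41  39] 
272.7210213606749
[0, [-36.4, 13.1, -1.5], [0.0, -0.0, 0.02]]
[0, [-36.4, 13.2, -1.5], [0.0, -0.0, 0.02]]
[0, [-36.4, 13.2, -1.5], [0.0, -0.0, 0.02]]
[0, [-36.4, 13.2, -1.5], [0.0, -0.0, 0.02]]
[0, [-36.4, 13.2, -1.5], [0.0, -0.0, 0.02]]
```

The lever is at about 269°, leaving about 3.7°. I take a close wrist look from the far side.

Call:
{"api": "arm_command", "payload": {
  "targets": [
    [0, [-36.5, 13, -1.5], [0, 0, 0]],
    [0, [-36.5, 13, -1.5], [0, 0, 0]],
    [0, [-36.5, 13, -1.5], [0, 0, 0]],
    [0, [-36.5, 13, -1.5], [0, 0, 0]],
    [0, [-36.5, 13, -1.5], [0, 0, 0]]
  ]
}}

```text
t: 7.55
eef_pos: [624.4, -58.7, 165.2]
tcp_rot: [[-1.0, 0.01, -0.0], [0.01, 1.0, 0.0], [0.0, 0.0, -1.0]]
wrist_force: [0.1, -0.5, -0.1]
finger_gap: 0.9
finger_force: 0.0
```

Call:
{"api": "arm_command", "payload": {
  "targets": [
    [0, [0, 0, 0], [0, 0, 0]],
    [0, [0, 0, 0], [0, 0, 0]],
    [0, [0, 0, 0], [0, 0, 0]]
  ]
}}

```text
t: 7.85
eef_pos: [622.0, -60.3, 165.2]
tcp_rot: [[-1.0, 0.011, -0.001], [0.011, 1.0, 0.0], [0.001, 0.0, -1.0]]
wrist_force: [0.1, 0.0, 0.2]
finger_gap: 0.6
finger_force: 0.0
```

```bash
cat >> h.py <<'E'
def wpix(c,X):
    q=c['R']@np.array(X,float)+c['t']; th=np.arctan2(np.hypot(q[0],q[1]),q[2]); h=np.hypot(q[0],q[1])
    return c['K'][:2,2]+c['K'][0,0]*th*q[:2]/h
def wray(c,u,v,z):
    d=(np.array([u,v])-c['K'][:2,2])/c['K'][0,0]; r=np.hypot(*d); q=np.r_[np.sin(r)*d/max(r,1e-9),np.cos(r)]
    d=c['R'].T@q; o=-c['R'].T@c['t']; return o+d*(z-o[2])/d[2]
def rect(c,cx,cy,half,z,n):  # orthophoto: rows down = -x, columns right = -y
    U=np.zeros((n,n),np.float32);V=U.copy()
    for i in range(n):
        for j in range(n): U[i,j],V[i,j]=wpix(c,[cx+half-2*half*i/n,cy+half-2*half*j/n,z])
    return cv2.remap(c['frame'],U,V,cv2.INTER_LINEAR)
E
python3 - <<'E'
from h import *
w=cam('wrist'); hsv=cv2.cvtColor(w['frame'],cv2.COLOR_RGB2HSV)
print((-w['R'].T@w['t']).round(1),wpix(w,[543.7,-55.8,36]),wpix(w,[538.7,49.8,40]),status.state()['eef_pos'])
for nm,lo,hi,z in(('red',(0,150,100),(6,255,255),36),('blue',(105,120,60),(125,255,255),36),('or',(7,150,100),(18,255,255),92)):
    m=cv2.inRange(hsv,lo,hi); n,_,st,ce=cv2.connectedComponentsWithStats(m)
    for i in range(1,n):
        if st[i,4]>15: print(nm,st[i],ce[i].round(1),wray(w,*ce[i],z).round(1))
r=rect(w,540,-25,50,34,500); o=np.zeros((500,800,3),np.uint8);o[:,:500]=r; o[:188,500:]=cv2.resize(w['frame'],(300,188))
cv2.imwrite('pics/w5.png',o[:,:,::-1])
E
```

```text
[544.9 -60.  336.1] [322.11670427 115.09958824] [429.22240776 112.69841329] [622.03434448 -60.66215647 165.4559906 ]
red [570  78  29  41 667] [583.1 101.8] [501.7 276.7  36. ]
red [314 111  13  12 112] [320.1 116.5] [545.1 -57.7  36. ]
red [522 199   7   8  40] [525.4 202.3] [633.  186.6  36. ]
blue [505 126   9  11  59] [508.8 130.9] [551.1 150.   36. ]
blue [465 299  30  29 488] [478.1 315.1] [788.3 150.3  36. ]
or [348 101  28  19 496] [361.7 110.1] [539.8 -25.6  92. ]
or [321 298   3  21  47] [322.2 309.7] [720.8 -57.6  92. ]
or [312 310   3   9  24] [312.9 313.9] [725.8 -66.5  92. ]
```

View pics/w5.png

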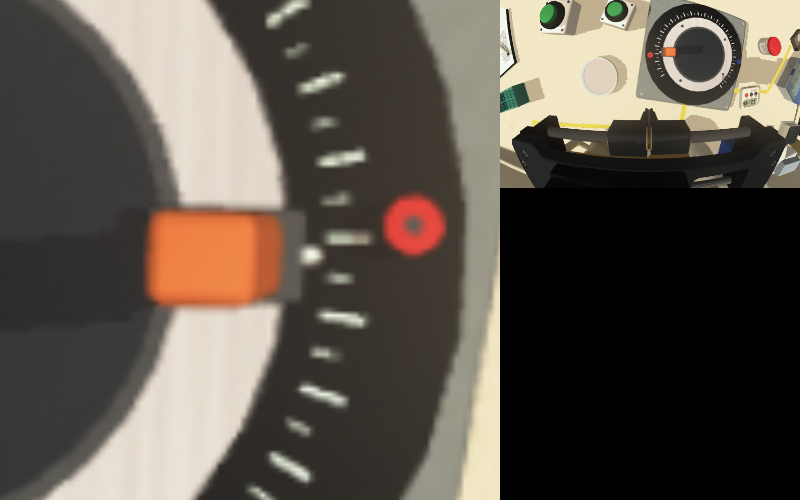

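Orthophoto (5 px/mm): the white pointer tip is at (311,255) and the red centre at (414,225). The pointer is a few degrees short. I get the axis from the ring's bright outer edge in the same view and compute the rest.

```bash
cat >> h.py <<'E'
def ringfit(w):
    r=rect(w,539,50,110,40,660); g=cv2.cvtColor(r,cv2.COLOR_RGB2GRAY)
    n,l,st,ce=cv2.connectedComponentsWithStats(((g>130)*255).astype(np.uint8))
    best=None
    for i in range(1,n):
        if abs(st[i,2]-480)<40 and abs(st[i,3]-480)<40:
            q=cv2.findContours((l==i).astype(np.uint8),cv2.RETR_EXTERNAL,cv2.CHAIN_APPROX_NONE)[0][0].reshape(-1,2)
            for _ in range(6):
                a=np.linalg.lstsq(np.c_[2*q,np.ones(len(q))],(q**2).sum(1),rcond=None)[0]; R=np.sqrt(a[2]+a[0]**2+a[1]**2)
                e=np.abs(np.hypot(*(q-a[:2]).T)-R); q=q[e<max(2,e.std()*1.5)]
            best=np.array([539+110-a[1]/3,50+110-a[0]/3]); print('axis',best.round(2),'R',R/3,len(q))
    return best
E
python3 - <<'E'
from h import *
w=load('wrist'); A=ringfit(w)
P=np.array([540+50-255/5,-25+50-311/5]); Rm=wray(w,320.1,116.5,36)[:2]; R2=np.array([590-225/5,25-414/5])
if A is None: A=np.array([538.7,49.8])
an=lambda p:np.degrees(np.arctan2(*(p-A)[::-1]))%360
print(P,Rm,R2,an(P),an(Rm),an(R2),np.hypot(*(P-A)),np.hypot(*(Rm-A)))
L=np.radians(an(P)); r=np.array([np.cos(L),np.sin(L)]); t=np.array([-r[1],r[0]])
pre=A+71*r-32*t; print(pre, np.degrees(L)-90)
plan([pre[0],pre[1],165],np.degrees(L)-90,3)
E
```

```text
axis [539.36 -18.58] R 9.440775962142888 47
[539.  -37.2] [545.04114315 -57.74225728] [545.  -57.8] 268.87875096102636 278.2488420898193 278.17797583915603 18.61909081900353 39.567133209209395
[505.98112512 -88.94469585] 178.87875096102636
[0, [38.6, -9.9, 0.2], [0.0, -0.01, 0.16]]
[0, [38.5, -10.0, 0.2], [0.0, -0.01, 0.16]]
[0, [38.5, -10.1, 0.2], [0.0, -0.01, 0.16]]
```

```bash
sed -i 's/\[0\]\[0\].reshape(-1,2)/[0]; q=cv2.convexHull(max(q,key=len)).reshape(-1,2)/; s/max(2,e.std()\*1.5)/max(2,e.std()*2)/' h.py
python3 - <<'E'
from h import *
w=load('wrist'); A=ringfit(w)
P=np.array([540+50-255/5,-25+50-311/5]); Rm=wray(w,320.1,116.5,36)[:2]
for A in (A,np.array([538.7,49.8])):
  an=lambda p:np.degrees(np.arctan2(*(p-A)[::-1]))%360
  print(an(P),an(Rm),np.hypot(*(P-A)),np.hypot(*(Rm-A)))
  L=np.radians(an(P)); r=np.array([np.cos(L),np.sin(L)]); t=np.array([-r[1],r[0]])
  pre=A+71*r-32*t; print(pre, np.degrees(L)-90)
E
```

```text
axis [541.76  47.26] R 79.9307308577469 83
268.13040447075014 271.79148676835814 84.50455275000539 105.0531739236768
[507.45761802 -22.6586423 ] 178.1304044707502
270.1975708704167 273.3744926241444 87.00051723984174 107.7290452826738
[506.94501638 -21.30992206] 180.1975708704167
```

Axis (541.8,47.3) with R 79.9 mm (80 expected) and ticks 10° apart agree. Remaining turn is 3.66°, so the final TCP should be about (524.2,-21.9) at yaw 182.9. I go back behind the lever.

Call:
{"api": "arm_command", "payload": {
  "targets": [
    [0, [38.2, 12.7, 0], [0, 0, 0]],
    [0, [38.2, 12.7, 0], [0, 0, 0]],
    [0, [38.2, 12.7, 0], [0, 0, 0]],
    [0, [0, 0, 0], [0, 0, 0]],
    [0, [0, 0, 35], [0, 0, 0]]
  ]
}}

```text
t: 8.4
eef_pos: [510.0, -21.8, 134.1]
tcp_rot: [[-1.0, 0.011, 0.008], [0.011, 1.0, -0.001], [-0.008, -0.001, -1.0]]
wrist_force: [1.7, -0.8, -1.0]
finger_gap: 0.6
finger_force: 0.0
```

Call:
{"api": "arm_command", "payload": {
  "targets": [
    [0, [0, 0, 36], [0, 0, 0]],
    [0, [0, 0, 36], [0, 0, -1.8]],
    [0, [-6, 0, 0], [0, 0, -1.8]],
    [0, [0, 0, 0], [0, 0, 0]],
    [0, [0, 0, 0], [0, 0, 0]]
  ]
}}

```text
t: 8.9
eef_pos: [515.6, -21.7, 60.2]
tcp_rot: [[-0.999, -0.051, 0.002], [-0.051, 0.999, -0.0], [-0.002, -0.0, -1.0]]
wrist_force: [0.2, -0.5, -0.1]
finger_gap: 0.4
finger_force: 0.0
```

Call:
{"api": "arm_command", "payload": {
  "targets": [
    [0, [-2.5, 0, 0], [0, 0, 0]],
    [0, [-2, 0, 0], [0, 0, 0]],
    [0, [-2, 0, 0], [0, 0, 0]],
    [0, [-2, 0, 0], [0, 0, 0]],
    [0, [0, 0, 0], [0, 0, 0]]
  ]
}}

```text
t: 9.4
eef_pos: [523.4, -21.0, 58.8]
tcp_rot: [[-0.999, -0.052, 0.0], [-0.052, 0.999, 0.0], [-0.0, 0.0, -1.0]]
wrist_force: [-0.6, -0.3, 0.8]
finger_gap: 0.4
finger_force: 0.4
```

Call:
{"api": "arm_command", "payload": {
  "targets": [
    [0, [0, 0, 0], [0, 0, 0]],
    [0, [0, 0, 0], [0, 0, 0]]
  ]
}}

```text
t: 9.6
eef_pos: [523.4, -20.9, 58.6]
tcp_rot: [[-0.999, -0.052, 0.0], [-0.052, 0.999, 0.0], [-0.0, 0.0, -1.0]]
wrist_force: [-0.1, 0.3, 0.6]
finger_gap: 0.6
finger_force: 0.0
```

Call:
{"api": "arm_command", "payload": {
  "targets": [
    [0, [-0.6, 0, 0], [0, 0, 0]],
    [0, [0, 0, 0], [0, 0, 0]],
    [0, [0, 0, 0], [0, 0, 0]],
    [0, [7, 0, 0], [0, 0, 0]],
    [0, [7, 0, 0], [0, 0, 0]]
  ]
}}

```text
t: 10.1
eef_pos: [509.2, -21.6, 58.5]
tcp_rot: [[-0.999, -0.052, 0.0], [-0.052, 0.999, 0.0], [-0.0, 0.0, -1.0]]
wrist_force: [-0.3, -0.9, 0.4]
finger_gap: 0.3
finger_force: 0.0
```

Call:
{"api": "arm_command", "payload": {
  "targets": [
    [0, [0, 0, -35], [0, 0, 0]],
    [0, [0, 0, -36], [0, 0, 1.8]],
    [0, [0, 0, -36], [0, 0, 1.8]],
    [0, [-38, -12.7, 0], [0, 0, 0]],
    [0, [-38, -12.7, 0], [0, 0, 0]]
  ]
}}

```text
t: 10.6
eef_pos: [586.2, -48.1, 167.7]
tcp_rot: [[-1.0, 0.011, 0.003], [0.011, 1.0, -0.0], [-0.003, -0.0, -1.0]]
wrist_force: [0.8, 0.1, 0.6]
finger_gap: 0.3
finger_force: 0.0
```

Call:
{"api": "arm_command", "payload": {
  "targets": [
    [0, [-38, -12.7, 0], [0, 0, 0]],
    [0, [0, 0, 0], [0, 0, 0]],
    [0, [0, 0, 0], [0, 0, 0]],
    [0, [0, 0, 0], [0, 0, 0]]
  ]
}}

```text
t: 11.0
eef_pos: [622.2, -60.7, 165.4]
tcp_rot: [[-1.0, 0.011, -0.001], [0.011, 1.0, 0.0], [0.001, 0.0, -1.0]]
wrist_force: [-0.8, 0.7, -0.4]
finger_gap: 0.6
finger_force: 0.0
```

```bash
python3 - <<'E'
from h import *
w=cam('wrist'); A=ringfit(w); hsv=cv2.cvtColor(w['frame'],cv2.COLOR_RGB2HSV)
m=cv2.inRange(hsv,(0,150,100),(6,255,255)); n,_,st,ce=cv2.connectedComponentsWithStats(m)
an=lambda p:np.degrees(np.arctan2(*(p[:2]-A)[::-1]))%360
for i in range(1,n):
    if 60<st[i,4]<200: Rm=wray(w,*ce[i],36); print('red',Rm,an(Rm),np.hypot(*(Rm[:2]-A)))
r=rect(w,542,-38,20,34,400); g=cv2.cvtColor(r,cv2.COLOR_RGB2GRAY)
# bright blobs (pointer: smallest radius)
n,_,st,ce=cv2.connectedComponentsWithStats(((g>150)*255).astype(np.uint8))
for i in range(1,n):
    p=np.array([562-ce[i][1]/10,-18-ce[i][0]/10]); print(st[i,4],ce[i].round(),an(p).round(2),np.hypot(*(p-A)).round(1))
cv2.imwrite('pics/w6.png',r[:,:,::-1]); s=status.state(); print(s['t'],s['eef_pos'])
E
```

```text
axis [541.76  47.26] R 79.9311827458277 86
red [545.16194298 -57.7299808   36.        ] 271.8564040983845 105.04436540284067
11518 [62. 46.] 282.32 73.1
1226 [255.  37.] 280.35 92.2
9793 [ 35. 189.] 271.1 68.7
151 [232. 122.] 275.22 88.9
940 [191. 183.] 271.34 84.4
913 [256. 197.] 270.35 90.9
295 [238. 275.] 265.37 89.3
15114 [ 65. 339.] 259.2 73.1
1465 [258. 355.] 260.47 92.3
11.05 [622.29847529 -60.68700956 165.65113848]
```

View pics/w6.png

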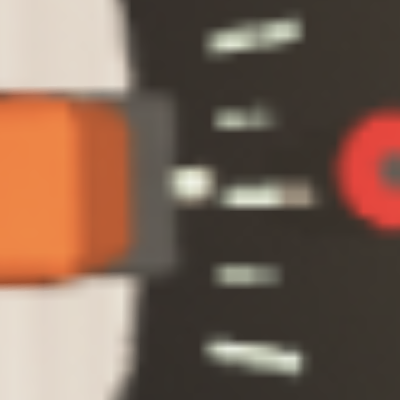

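The pointer is at 271.34° and red at 271.86°, so it is 0.5° short. I give one more 0.6 mm nudge by retracing the same path.

Call:
{"api": "arm_command", "payload": {
  "targets": [
    [0, [38, 12.7, 0], [0, 0, 0]],
    [0, [38, 12.7, 0], [0, 0, 0]],
    [0, [38, 12.7, 0], [0, 0, 0]],
    [0, [0, 0, 0], [0, 0, 0]],
    [0, [0, 0, 36], [0, 0, -1.8]]
  ]
}}

```text
t: 11.55
eef_pos: [511.0, -21.5, 133.2]
tcp_rot: [[-1.0, -0.021, 0.008], [-0.021, 1.0, -0.001], [-0.008, -0.002, -1.0]]
wrist_force: [1.6, -0.1, -0.7]
finger_gap: 0.5
finger_force: 0.0
```

Call:
{"api": "arm_command", "payload": {
  "targets": [
    [0, [0, 0, 36], [0, 0, -1.8]],
    [0, [0, 0, 35], [0, 0, 0]],
    [0, [-6, 0, 0], [0, 0, 0]],
    [0, [-4, 0, 0], [0, 0, 0]],
    [0, [0, 0, 0], [0, 0, 0]]
  ]
}}

```text
t: 12.05
eef_pos: [521.3, -21.2, 60.3]
tcp_rot: [[-0.999, -0.052, 0.003], [-0.052, 0.999, -0.0], [-0.003, -0.001, -1.0]]
wrist_force: [0.2, 0.4, 0.1]
finger_gap: 0.8
finger_force: 0.0
```

Call:
{"api": "arm_command", "payload": {
  "targets": [
    [0, [-2, 0, 0], [0, 0, 0]],
    [0, [-1.5, 0, 0], [0, 0, 0]],
    [0, [-1.1, 0, 0], [0, 0, 0]],
    [0, [0, 0, 0], [0, 0, 0]],
    [0, [0, 0, 0], [0, 0, 0]]
  ]
}}

```text
t: 12.55
eef_pos: [524.4, -20.9, 58.8]
tcp_rot: [[-0.999, -0.052, 0.0], [-0.052, 0.999, 0.0], [-0.0, 0.0, -1.0]]
wrist_force: [0.1, -0.3, 0.8]
finger_gap: 0.3
finger_force: 0.2
```

Call:
{"api": "arm_command", "payload": {
  "targets": [
    [0, [7, 0, 0], [0, 0, 0]],
    [0, [7, 0, 0], [0, 0, 0]],
    [0, [0, 0, -36], [0, 0, 1.8]],
    [0, [0, 0, -36], [0, 0, 1.8]],
    [0, [0, 0, -35], [0, 0, 0]]
  ]
}}

```text
t: 13.05
eef_pos: [509.5, -21.6, 166.7]
tcp_rot: [[-1.0, 0.012, -0.001], [0.012, 1.0, 0.0], [0.001, 0.0, -1.0]]
wrist_force: [0.4, -0.1, -0.8]
finger_gap: 0.5
finger_force: 0.0
```

Call:
{"api": "arm_command", "payload": {
  "targets": [
    [0, [-38, -12.7, 0], [0, 0, 0]],
    [0, [-38, -12.7, 0], [0, 0, 0]],
    [0, [-38, -12.7, 0], [0, 0, 0]],
    [0, [0, 0, 0], [0, 0, 0]],
    [0, [0, 0, 0], [0, 0, 0]]
  ]
}}

```text
t: 13.55
eef_pos: [623.3, -61.2, 164.8]
tcp_rot: [[-1.0, 0.012, -0.001], [0.012, 1.0, 0.0], [0.001, 0.0, -1.0]]
wrist_force: [-1.6, 0.3, 0.7]
finger_gap: 0.4
finger_force: 0.0
```

```bash
python3 - <<'E'
from h import *
w=cam('wrist'); A=ringfit(w); hsv=cv2.cvtColor(w['frame'],cv2.COLOR_RGB2HSV)
an=lambda p:np.degrees(np.arctan2(*(p[:2]-A)[::-1]))%360
m=cv2.inRange(hsv,(0,150,100),(6,255,255)); n,_,st,ce=cv2.connectedComponentsWithStats(m)
for i in range(1,n):
    if 60<st[i,4]<200: Rm=wray(w,*ce[i],36); print('red',an(Rm))
r=rect(w,542,-38,20,34,400); g=cv2.cvtColor(r,cv2.COLOR_RGB2GRAY)
n,_,st,ce=cv2.connectedComponentsWithStats(((g>150)*255).astype(np.uint8))
for i in range(1,n):
    p=np.array([562-ce[i][1]/10,-18-ce[i][0]/10]); print(st[i,4],ce[i].round(),an(p).round(2),np.hypot(*(p-A)).round(1))
m=cv2.inRange(hsv,(55,100,40),(85,255,255)); n,_,st,ce=cv2.connectedComponentsWithStats(m)
for i in range(1,n):
    if st[i,4]>80: print('green',st[i],wray(w,*ce[i],62).round(1))
s=status.state(); print(s['t'],s['eef_pos']); plan([450,-122,160],179.2,5)
E
```

```text
axis [541.76  47.28] R 79.94636532157078 80
red 271.7317695066367
10267 [61. 42.] 282.67 73.2
1277 [252.  37.] 280.36 92.0
9958 [ 35. 182.] 271.68 68.8
68 [231. 122.] 275.2 88.8
1076 [190. 174.] 271.95 84.3
876 [251. 196.] 270.37 90.3
299 [242. 275.] 265.37 89.8
15816 [ 65. 336.] 259.42 73.0
1481 [257. 354.] 260.5 92.2
green [229   2  35  33 905] [ 452.4 -123.8   62. ]
green [  85    7   38   43 1223] [ 432.3 -283.5   62. ]
green [   0  178   54   62 2161] [ 628.4 -461.3   62. ]
13.6 [622.82933119 -60.85642378 165.03498014]
[0, [34.4, -12.6, 1.1], [0.01, -0.02, 0.03]]
[0, [34.4, -12.6, 1.0], [0.01, -0.02, 0.03]]
[0, [34.4, -12.7, 1.0], [0.01, -0.02, 0.03]]
[0, [34.4, -12.7, 1.0], [0.01, -0.02, 0.03]]
[0, [34.4, -12.7, 1.0], [0.01, -0.02, 0.03]]
```

Pointer 271.95° against red 271.73–271.86°, so they are lined up. Now to the button at about (451.5,-123).

Call:
{"api": "arm_command", "payload": {
  "targets": [
    [0, [34.1, -12.8, 0], [0, 0, 0]],
    [0, [34.1, -12.8, 0], [0, 0, 0]],
    [0, [34.1, -12.8, 0], [0, 0, 0]],
    [0, [34.1, -12.8, 0], [0, 0, 0]],
    [0, [34.1, -12.8, 0], [0, 0, 0]]
  ]
}}

```text
t: 14.1
eef_pos: [450.1, -122.6, 165.8]
tcp_rot: [[-1.0, 0.011, -0.0], [0.011, 1.0, 0.0], [0.0, 0.0, -1.0]]
wrist_force: [0.1, 0.1, -0.4]
finger_gap: 0.6
finger_force: 0.0
```

Call:
{"api": "arm_command", "payload": {
  "targets": [
    [0, [0, 0, 0], [0, 0, 0]],
    [0, [0, 0, 32], [0, 0, 0]],
    [0, [0, 0, 32], [0, 0, 0]],
    [0, [0, 0, 31], [0, 0, 0]],
    [0, [0, 0, 0], [0, 0, 0]]
  ]
}}

```text
t: 14.6
eef_pos: [451.0, -122.0, 68.3]
tcp_rot: [[-1.0, 0.011, -0.005], [0.011, 1.0, 0.002], [0.005, 0.002, -1.0]]
wrist_force: [-0.2, -0.3, -0.2]
finger_gap: 0.4
finger_force: 0.0
```

Call:
{"api": "arm_command", "payload": {
  "targets": [
    [0, [0, 0, 0], [0, 0, 0]],
    [0, [0, 0, 0], [0, 0, 0]]
  ]
}}

```text
t: 14.8
eef_pos: [453.3, -123.1, 72.0]
tcp_rot: [[-1.0, 0.011, 0.002], [0.011, 1.0, -0.001], [-0.002, -0.001, -1.0]]
wrist_force: [-0.2, 0.8, 0.6]
finger_gap: 0.6
finger_force: 0.0
```

Call:
{"api": "arm_command", "payload": {
  "targets": [
    [0, [0, 0, 4], [0, 0, 0]],
    [0, [0, 0, 4], [0, 0, 0]],
    [0, [0, 0, 3], [0, 0, 0]],
    [0, [0, 0, 3], [0, 0, 0]],
    [0, [0, 0, 1.5], [0, 0, 0]]
  ]
}}

```text
t: 15.3
eef_pos: [453.1, -123.2, 55.7]
tcp_rot: [[-1.0, 0.011, 0.001], [0.011, 1.0, -0.0], [-0.001, -0.0, -1.0]]
wrist_force: [-4.1, 2.8, 36.2]
finger_gap: 0.2
finger_force: 18.3
```

Call:
{"api": "arm_command", "payload": {
  "targets": [
    [0, [0, 0, 0.5], [0, 0, 0]],
    [0, [0, 0, 0], [0, 0, 0]]
  ]
}}

```text
t: 15.5
eef_pos: [453.1, -123.2, 55.9]
tcp_rot: [[-1.0, 0.011, 0.002], [0.011, 1.0, -0.001], [-0.002, -0.001, -1.0]]
wrist_force: [-3.8, 3.2, 25.7]
finger_gap: 0.5
finger_force: 13.1
```

Fully down: the tip is at 55.9 mm on the stop with 26 N. Releasing and backing off.

Call:
{"api": "arm_command", "payload": {
  "targets": [
    [0, [0, 0, -4], [0, 0, 0]],
    [0, [0, 0, -8], [0, 0, 0]],
    [0, [0, 0, -30], [0, 0, 0]],
    [0, [0, 0, -35], [0, 0, 0]],
    [0, [0, 0, -35], [0, 0, 0]]
  ]
}}

```text
t: 16.0
eef_pos: [452.2, -122.9, 167.8]
tcp_rot: [[-1.0, 0.011, -0.001], [0.011, 1.0, 0.001], [0.001, 0.001, -1.0]]
wrist_force: [0.7, -0.9, -0.1]
finger_gap: 0.0
finger_force: 0.0
```

Call:
{"api": "arm_command", "payload": {
  "targets": [
    [0, [0, 0, 0], [0, 0, 0]],
    [0, [0, 0, 0], [0, 0, 0]],
    [0, [0, 0, 0], [0, 0, 0]]
  ]
}}

```text
t: 16.3
eef_pos: [452.1, -122.9, 165.7]
tcp_rot: [[-1.0, 0.011, -0.002], [0.011, 1.0, 0.001], [0.002, 0.001, -1.0]]
wrist_force: [0.1, -0.2, -1.0]
finger_gap: 0.4
finger_force: 0.0
```

```bash
python3 - <<'E'
from h import *
old=load('top'); c=cam('top'); s=status.state(); print(s['t'],s['eef_pos'],s['wrist_force'])
for k in(old,c):
    m=cv2.inRange(cv2.cvtColor(k['frame'],cv2.COLOR_RGB2HSV),(7,150,130),(18,255,255)); n,_,st,ce=cv2.connectedComponentsWithStats(m)
    i=1+st[1:,4].argmax(); p=ray(k,*ce[i],92)[:2]; d=p-[538.7,49.8]; print(p,np.degrees(np.arctan2(d[1],d[0]))%360)
cv2.imwrite('pics/t9.png',cv2.resize(c['frame'][140:310,180:400],None,fx=3,fy=3,interpolation=cv2.INTER_CUBIC)[:,:,::-1])
E
```

```text
16.35 [ 452.12754931 -122.87243759  165.49776149] [ 0.16726119 -0.259197   -1.16633541]
[537.1301355 -21.0981492] 268.73153367491716
[542.09402628 -21.31389631] 272.7324607594645
```

View pics/t9.png

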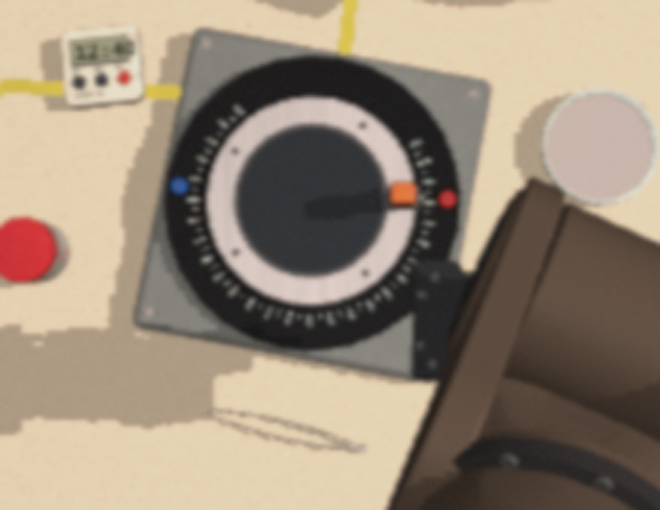

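The lever at (403,193) lines up with the red mark at (447,199): 272.73° against 272.72° in the same top view. The jar, dish, timer and forceps are in place and the arm is clear of everything. Handing in.

```bash
python3 -c "
from plant import job; print(job.job_done())"
```

```text
the job is handed in; nothing more can be done
None
```

I pushed the ring's white pointer onto the centre of the red mark (within about 0.2° in the last close view), then pressed the middle-sized green button fully down and released it, and handed the job in at 16.4 s.

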